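Close the clamshell print jig with its locating pin and keep it pressed shut

TASK

The wooden tags are loaded in the clamshell print jig and its side latches still have to be done up by a colleague. Fold the lid down gently until it rests on its spring plungers, then take the orange-knobbed locating pin out of the wooden block and push it down through the hole in the lid's lug and the hole below it in the base, on until its flange has pressed the lid fully shut against the springs. Finish still holding the pin by its knob and keeping the lid pressed shut with it (do not let go); leave the grey-knobbed pin, the tape roll and the ink bottle where they are.

Things in the scene. Friction and masses are not known exactly. Their poses are not given: they have to be found in the camera images.
- jig: Print jig, fixed to the bench: aluminium base plate 200 (x) by 240 (y) by 20 mm on rubber feet, its top 40 mm above the bench; three wooden tags lie flush in its pockets. A lug 60 mm wide sticks out 40 mm from the middle of its front (-x) edge. Origin: on the bench under the plate's middle; x points from the lug to the hinge, z up.
- lid (a joint): Lid angle in rad: 0 = fully shut, about 0.07 = resting on the plungers, 1.57 = upright; starts 1.15 to 1.5. A friction hinge: it stays where it is left and needs at most 0.8 N m to swing. The lid is a black windowed frame 10 mm thick, 240 mm wide; its solid front rail is 165 to 200 mm from the hinge, an aluminium lug 60 mm wide goes on to 240 mm. Shut, its top is 50 mm above the bench.
- jig_hinge (a point): The middle of the lid's hinge axis, 45 mm above the bench, at jig x = +100 mm; the axis runs along the jig's y and lies at half the lid's thickness.
- lid_hole (a point): Centre of the upper mouth of the hole (15 mm across, through, mouth chamfered) in the lid's lug, 220 mm from the hinge axis; moves with the lid; its z axis is the hole's axis, pointing out of the lid's top face.
- base_hole (a point): Centre of the upper mouth of the hole (14 mm across, chamfered, vertical, right through the 20 mm base) in the base's lug, 40 mm above the bench, at jig x = -120 mm. With the lid shut the lid's hole lies exactly above it, with the lid on its plungers within 1 mm. Under it are 20 mm of free air to the bench.
- block: Fixed wooden block for pins, 50 (x) by 150 (y) by 50 mm high, origin at the centre of its underside, with two 15 mm through holes at y = +40 and -40 mm. In one stands the orange-knobbed pin, in the other (either way round) the grey-knobbed one, each with its flange resting on the block's top.
- pin: The jig's loose locating pin, about 120 g: steel shank 12 mm across, 42 mm long (the last 8 mm taper to 7 mm), above it a flange 36 mm across and 5 mm thick, on that an orange knob 26 mm across and 36 mm high. Origin: centre of the flange's underside, 50 mm above the bench both in the block and when fully home on the shut lid; z up the pin, knob's top at +41 mm.
- pin_tip (a point): Centre of the pin's lower end, 42 mm below the flange's underside.
- short_pin: A pin of another jig with a grey knob, otherwise the same flange and knob, shank 26 mm long; origin at the flange's underside. Leave it in the block.
- tape: Roll of brown packing tape lying flat, 104 mm across, 48 mm high, origin at the centre of its underside. Leave it.
- ink: Dark brown ink bottle with a white label, 72 mm across, 190 mm tall, standing; origin at the centre of its underside. Leave it.
- plungers (a point): Point midway between the two round steel spring plungers (10 mm across, at jig x -83 mm, y -108 and +108 mm), at their tips, which stand 13 mm out of the base's top. They carry the lid 0.07 rad ajar. Pushing it on down at its lug takes about 6 N at first and 10 N when fully shut; let go, it springs up again to 0.07 rad.
Mind the look-alikes: they are no part of the job. What is shaped like the pin but yellow is not meant.

How it is judged (in metres and radians):
On the way, in this order (a step that is already met when the one before it is completed fails the run):
1. the lid is folded down onto its spring plungers, the pin not yet in the jig (value of joint lid below 0.11 rad and horizontal distance between pin_tip and base_hole above 0.03 m), for 0.2 s.
2. the pin reaches through the lid's hole into the base's hole (horizontal distance between pin_tip and base_hole below 0.005 m and z of pin_tip in the frame of base_hole below -0.006 m and value of joint lid below 0.13 rad).
At the end, for the whole second after the job is handed in: Through the last second the lid stays shut within 0.012 rad, the orange pin stands in both holes (tip within 5 mm of the axis, tilt under 0.12 rad), flange within 4 mm of home, pressing on the jig with over 3 N, its knob held between the fingers (over 3 N, grasp within 50 mm of the flange), at rest (value of joint lid below 0.012 rad and horizontal distance between pin_tip and base_hole below 0.005 m and z of pin in the frame of jig below 0.054 m and angle between pin's own z axis and vertical below 0.12 rad and contact force between pin and jig above 3 N and contact force between the fingers and pin above 3 N and distance between the grasp point and pin below 0.05 m and linear speed of pin below 0.02 m/s); the arm keeps its last pose, push and grip.
It fails at once if the lid is slammed (faster than 3 rad/s) (velocity of joint lid below -3 rad/s).
It fails at once if the grey-knobbed pin is moved or pulled out (distance of short_pin from where it was at the start of the episode above 0.015 m).
It fails at once if the tape roll is moved (distance of tape from where it was at the start of the episode above 0.02 m).
It fails at once if the ink bottle is moved or tipped (distance of ink from where it was at the start of the episode above 0.02 m or angle between ink's own z axis and vertical above 0.3 rad).
It also fails if it takes over 64 s, if anything falls off the work surface, if the arm or the gripper's body presses on something with over 40 N, if the wrist force passes 120 N, or if a joint passes its speed limit or range.

ROBOT

A 6-joint arm with a two-finger parallel gripper is mounted at the origin on the work surface. World frame = base frame: x ahead of the robot, y to its left, z up, the work surface at z = 0. Lengths are in mm, angles in rad, forces in N, time in s.
With the tool pointing down it reaches from about 275 to 825 mm from the base axis. Payload 4.9 kg.
Tool frame: the origin (TCP) lies between the finger pads; the fingertips stand 22 mm ahead of it and the grasp point (between the pads) lies 3 mm ahead of it; z points along the fingers, y is the direction in which the jaws open and shut (so a half turn about z gives the same grasp; the last joint's range is limited). The gripper opens to 85 mm and grips with 20 to 120 N. Pads are 22 mm wide; open, the fingers measure 114 mm over their backs; the gripper's body (76 mm by 85 mm) begins 54 mm behind the grasp point. The pads swing forward as they close: fully open they stand 13 mm farther back than shut.
Start: joints at [1.091, 0.326, -0.193, 1.052, 0, 1.437], TCP at [186.417, 517.462, 253.281] pointing down, gripper open.
Joint ranges: [-2.65, 2.65], [-0.97, 1.79], [-1.3, 1.35], [-1.93, 2.1], [-1.47, 1.37], [-3.14, 3.14]. Speed limits (rad/s): [2.57, 2.57, 3.14, 3.14, 3.14, 3.14].

INTERFACE

Orientations are given as a unit quaternion [x, y, z, w].
In Python, from station import sense, get_image, close_job gives the robot as it stands.
- The arm moves only by the shell command python3 -m inch 'ROWS' [FORCE]. ROWS is JSON, a list that holds one entry, the list of rows, each a list of 7 numbers: the shift along the tool's x, y, z as a fraction of full scale, then the turn, a rotation vector about the tool's x, y, z as a fraction of full scale, then the closure, from 0 (fully open) to 1 (shut). A call has 1 to 12 rows; each row shifts and turns the commanded pose from where the row before left it, along the tool's axes as they then stand; what a row does not reach is not made up. Full scale, the value 1, is 25 mm for a shift and 5 degrees for a turn. A row lasts 1/12 s, in which the tool goes at most 41.7 mm and 7.16 degrees, less where a joint would pass 70% of its speed; a pose out of reach is approached as far as the arm can. A call with a number of a shift or a turn outside -1 to 1 is refused whole. A call with a gripper value outside its range is refused whole. The fingers move at their own pace and stop on an object; FORCE is the grip in N (left out, the last holds). Time passes only in rows, so rows that do not move let the fingers close. It gives the time, the measured TCP pose, the force and the opening at its end, in the units of the state.
- sense(): the state, without advancing time (a new reading comes with each control period).
- get_image(name): name is "scene" or "side" or "wrist"; returns a dict with "pixels" (480x640x3 uint8, red, green, blue), "z_map" (480x640 float32, mm along the optical axis (not along the pixel's ray), 0 where there is no reading), "K" (3x3 intrinsics, pixels), "origin" and "rotation" of the camera in the world; the wrist camera has in their place "T_tool_cam" (4x4, takes a point from camera to tool coordinates, whose origin is the TCP and whose axes are the flange's). Camera axes: x right, y down, z forward; pixel columns grow to the right and rows downward; lengths in mm; the calibration is good to about 2 mm. A picture is of the moment at which its call begins: read the wrist's pose just before it.
- close_job(): hands the job in, once; it reports no verdict.
The state is a dict: "clock": time; "joint_pos": joint angles; "qd": joint speeds; "joint_torque": joint torques, N m; "position": TCP position; "tool_rot": TCP orientation; "force": force on the tool from outside, world axes, zero at the start; "wrist_torque": the same for the moment, N m; "grip_width": opening from 0.0 (shut) to 1.0 (fully open).
Only numpy, scipy, OpenCV 4.12 (cv2) and the standard library are available. Lean on these libraries where they do the work, as an engineer would, in place of code of your own. Each camera call takes 0.05 s, during which the arm holds its last target. There are 200 camera calls.

## Working session

There is one attempt and no reset: what is moved stays moved. The work goes in short steps, Python scripts to look and compute and a shell command to move; the robot and the scene stay as the last step left them, time stands still between calls to the robot, and variables do not carry over. Pictures are saved under pics/ and viewed, about 8 in all and at most 12, crops included, and the job is handed in when it is done.

```bash
ls; mkdir -p pics; python3 - <<'E'
from station import *
import cv2,numpy as np
s=sense();print(s)
a=[]
for n in("scene","side"):
    d=get_image(n);np.savez(f"/tmp/{n}.npz",**d)
    print(n,d["K"],d["origin"],d["rotation"])
    cv2.imwrite(f"pics/{n}0.png",d["pixels"][:,:,::-1])
E
```

```text
pics
{'clock': 0.0, 'joint_pos': array([ 1.09079903e+00,  3.26928314e-01, -1.93575994e-01,  1.05200672e+00,
        8.69285614e-06,  1.43661820e+00]), 'qd': array([-0.00043156,  0.0013422 ,  0.00061223,  0.00020215, -0.00027668,
        0.00076301]), 'joint_torque': array([ 2.89854997e-04, -4.43398762e+01,  2.62444353e+01,  1.55461219e-02,
       -2.06054124e-04,  4.83563014e-06]), 'position': array([186.15550176, 516.963335  , 252.51327836]), 'tool_rot': array([ 1.72049212e-01,  9.85087983e-01, -8.15928158e-04, -2.63306369e-04]), 'force': array([1.09183646, 0.72791603, 0.76091754]), 'wrist_torque': array([0.02629095, 0.00505044, 0.05839529]), 'grip_width': 0.9974380127690778}
scene [[619.22542789   0.         320.13800172]
 [  0.         619.22542789 244.65039063]
 [  0.           0.           1.        ]] [1034.08320766  706.86134746  970.5943137 ] [ 0.26624019  0.89242216 -0.34760036 -0.10896261]
side [[526.20974864   0.         317.48382441]
 [  0.         526.20974864 235.82910832]
 [  0.           0.           1.        ]] [  -9.95695786 -787.59314663  934.3448254 ] [ 0.87214822 -0.27899836  0.12285908 -0.38265265]
```

View pics/scene0.png

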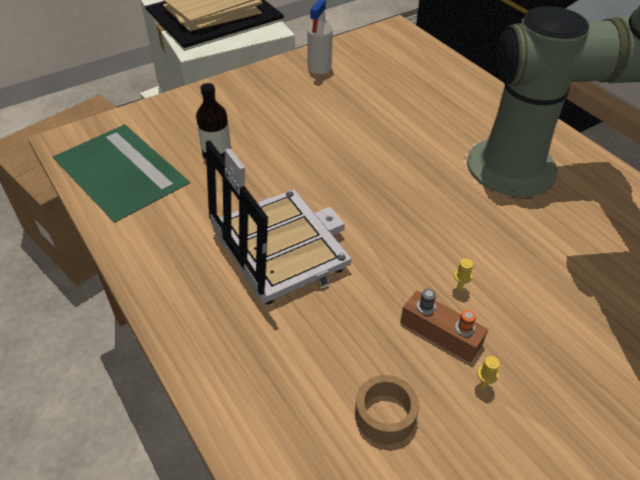

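View pics/side0.png

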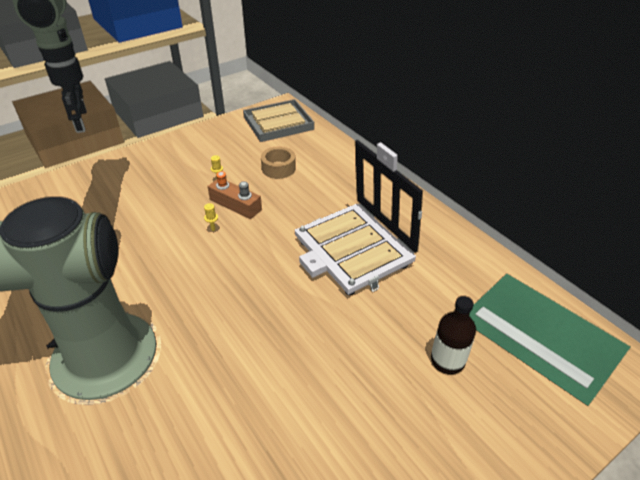

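Scene: orange-knobbed pin at (467,322), grey at (428,300), two yellow look-alikes at (464,272) and (489,370). Side: orange (222,180), grey (244,188). The orange one standing in the wooden block fits. The base hole is near (330,216) in scene and (313,262) in side.

```bash
cat > h.py <<'E'
import numpy as np,cv2
from scipy.spatial.transform import Rotation as R
def pose(d,s=None):
    if "T_tool_cam" in d:
        T=np.array(d["T_tool_cam"]);Rt=R.from_quat(s["tool_rot"]).as_matrix()
        return Rt@T[:3,3]+s["position"],Rt@T[:3,:3]
    r=np.array(d["rotation"]);return np.array(d["origin"]),(R.from_quat(r).as_matrix() if r.size==4 else r)
def ray(d,uv,s=None):
    o,M=pose(d,s);K=d["K"];v=np.array([(uv[0]-K[0,2])/K[0,0],(uv[1]-K[1,2])/K[1,1],1]);return o,M@v
def plane(d,uv,z,s=None):
    o,v=ray(d,uv,s);return o+v*(z-o[2])/v[2]
def proj(d,p,s=None):
    o,M=pose(d,s);q=M.T@(np.array(p)-o);q=d["K"]@q;return q[:2]/q[2]
def depth(d,uv,s=None):
    o,v=ray(d,uv,s);u,w=int(round(uv[0])),int(round(uv[1]));return o+v*d["z_map"][w,u]
def tri(a,ua,b,ub):
    o1,v1=ray(a,ua);o2,v2=ray(b,ub);t=np.linalg.lstsq(np.c_[v1,-v2],o2-o1,rcond=None)[0]
    p,q=o1+v1*t[0],o2+v2*t[1];return (p+q)/2,np.linalg.norm(p-q)
def blob(px,lo,hi):
    m=cv2.inRange(cv2.cvtColor(px,cv2.COLOR_RGB2HSV),lo,hi);n,l,st,c=cv2.connectedComponentsWithStats(m)
    i=[k for k in range(1,n) if st[k,4]>15];return sorted([(int(st[k,4]),c[k].round(1).tolist(),st[k,:4].tolist()) for k in i],reverse=True)[:5]
E
python3 - <<'E'
from h import *
np.set_printoptions(precision=1,suppress=True)
S=dict(np.load('/tmp/scene.npz'));D=dict(np.load('/tmp/side.npz'))
for n,d in(("scene",S),("side",D)):print(n,"orange",blob(d["pixels"],(2,170,120),(11,255,255)))
for nm,a,b in(("orange",(467,321),(222,180)),("grey",(428,300),(244,188)),("hole",(330,217),(313,262))):
    print(nm,tri(S,a,D,b),depth(S,a),depth(D,b))
for uv in((290,194),(341,257)):print("plunger",plane(S,uv,53),depth(S,uv))
print("lidlug", depth(S,(234,168)),depth(D,(387,156)))
print("ink",plane(D,(449,365),0),depth(S,(209,95)));print("tape",depth(S,(388,385)))
c=[cv2.resize(S["pixels"][130:380,190:510],(640,500),interpolation=cv2.INTER_CUBIC)]
cv2.imwrite("pics/crop1.png",c[0][:,:,::-1])
a=cv2.resize(S["pixels"][250:400,390:510],None,fx=4,fy=4,interpolation=2)[:600];b=cv2.resize(D["pixels"][200:300,280:390],None,fx=3,fy=3,interpolation=2)
o=np.zeros((600,810,3),np.uint8);o[:,:480]=a;o[:300,480:810]=b;cv2.imwrite("pics/crop2.png",o[:,:800,::-1])
E
```

```text
scene orange [(64, [467.7, 316.7], [461, 310, 14, 12])]
side orange [(64, [221.2, 180.1], [217, 175, 9, 11])]
orange (array([453. , 313.8,  70.5]), np.float64(3.2163426055364406)) [462.3 321.9  87.3] [450.4 303.8  77.3]
grey (array([482.4, 242. ,  74.4]), np.float64(1.7064917893483524)) [487.6 247.4  84.1] [477.7 230.2  83.7]
hole (array([492.2, -63.2,  38.9]), np.float64(3.722288303456175)) [488.1 -65.7  34.5] [499.7 -55.7  28.3]
plunger [ 532.3 -156.8   53. ] [ 526.5 -166.7   42.5]
plunger [543.6  54.7  53. ] [539.1  48.6  44.5]
lidlug [691.9 -75.3 257.7] [686.9 -77.9 272.3]
ink [ 572.9 -440.6    0. ] [ 581.4 -417.2  176.6]
tape [633.4 325.4  36.2]
```

View pics/crop2.png

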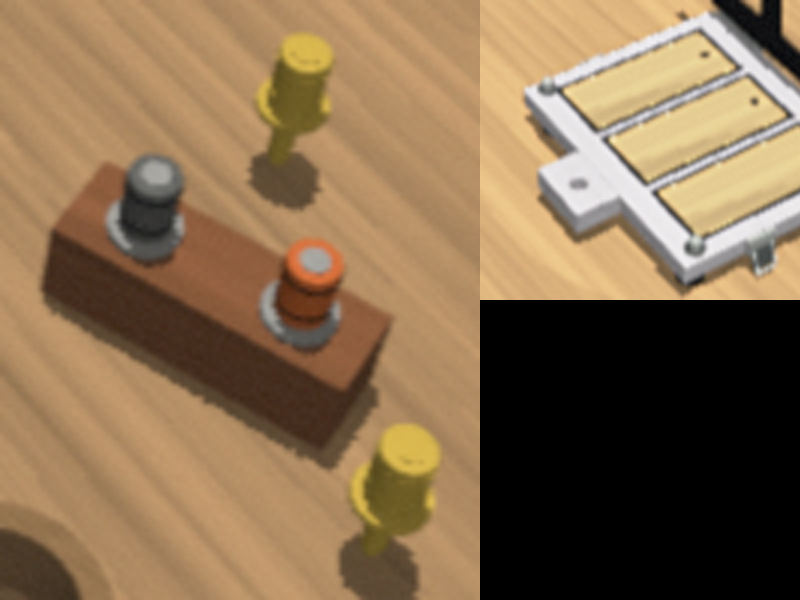

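In the enlarged crop, the block pin with the bright orange knob is at crop (316,261), i.e. scene (469,315). That is the target. The yellow ones stand outside the block and the grey one is at the block's other end.

```bash
cat >> h.py <<'E'
def to(p,yaw_y=None):
    "units (25 mm / 5 deg) in tool axes to TCP target p; yaw_y=world heading in deg of the tool y axis, tool down"
    from station import sense
    s=sense();M=R.from_quat(s["tool_rot"])
    print("pos",s["position"].round(1),"clock",round(s["clock"],2),"F",s["force"].round(1),"w",round(s["grip_width"],3),"shift",(M.inv().apply(np.array(p)-s["position"])/25).round(2),end=" ")
    if yaw_y is not None:
        a=np.radians(yaw_y);y=np.array([np.cos(a),np.sin(a),0]);z=np.array([0,0,-1.]);T=R.from_matrix(np.c_[np.cross(y,z),y,z])
        print("turn",np.degrees((M.inv()*T).as_rotvec()).round(1)/5,end="")
    print()
E
python3 - <<'E'
from h import *
np.set_printoptions(precision=1,suppress=True)
S=dict(np.load('/tmp/scene.npz'));D=dict(np.load('/tmp/side.npz'))
print("orange top",plane(S,(469,315.3),91),"grey top",plane(S,(428.7,293),91))
for uv in((466,263.5),(492,364)):print("yellow top@91",plane(S,uv,91),depth(S,uv))
print("hole",plane(S,(330,217),40),plane(D,(313,261.3),40))
for uv in((302.7,229),(352,281)):print("plungers side",plane(D,uv,53))
to((770,150,330),87)
E
```

```text
orange top [453.4 316.2  91. ] grey top [480.4 239.4  91. ]
yellow top@91 [375.3 223.5  91. ] [370.7 220.   84.8]
yellow top@91 [489.5 410.5  91. ] [483.7 407.4  81.7]
hole [491.3 -61.2  40. ] [494.4 -63.2  40. ]
plungers side [531.5  34.3  53. ]
plungers side [ 523.  -176.1   53. ]
pos [186.2 517.  252.6] clock 0.1 F [-0.7 -0.3 -0.5] w 1.001 shift [-26.9  -5.9  -3.1] turn [-0.  -0.  -3.4]
```

```bash
python3 -m inch '[[[0,0,-0.8,0,0,-0.85,1],[0,0,-0.8,0,0,-0.85,1],[0,0,-0.8,0,0,-0.85,1],[0,0,-0.7,0,0,-0.85,1]]]' 40; python3 -c "
from h import *
to((765,150,330),87)"
```

```text
clock: 0.43
position: [186.3, 517.3, 331.5]
tool_rot: [0.023, 1.0, -0.0, -0.0]
force: [0.9, -0.2, -0.8]
grip_width: 0.452
pos [186.3 517.3 331.5] clock 0.43 F [ 0.9 -0.2 -0.8] w 0.452 shift [-23.79 -13.62   0.06] turn [-0.   -0.    0.08]
```

```bash
python3 -m inch '[[[-1,-0.57,0,0,0,0,1],[-1,-0.57,0,0,0,0,1],[-1,-0.57,0,0,0,0,1],[-1,-0.57,0,0,0,0,1],[-1,-0.57,0,0,0,0,1],[-1,-0.57,0,0,0,0,1],[-1,-0.57,0,0,0,0,1],[-1,-0.57,0,0,0,0,1],[-1,-0.57,0,0,0,0,1],[-1,-0.57,0,0,0,0,1],[-1,-0.57,0,0,0,0,1],[-1,-0.57,0,0,0,0,1]]]';python3 -m inch '[[[-1,-0.57,0,0,0,0,1],[-1,-0.57,0,0,0,0,1],[-1,-0.57,0,0,0,0,1],[-1,-0.57,0,0,0,0,1],[-1,-0.57,0,0,0,0,1],[-1,-0.57,0,0,0,0,1],[-1,-0.57,0,0,0,0,1],[-1,-0.57,0,0,0,0,1],[-1,-0.57,0,0,0,0,1],[-1,-0.57,0,0,0,0,1],[-1,-0.57,0,0,0,0,1],[-0.8,-0.57,0,0,0,0,1]]]'; python3 -c "
from h import *
to((765,150,270),87)"
```

```text
clock: 1.43
position: [478.5, 330.9, 330.3]
tool_rot: [0.025, 1.0, -0.0, -0.0]
force: [-0.3, -0.0, 0.7]
grip_width: -0.002
clock: 2.43
position: [765.0, 145.5, 329.6]
tool_rot: [0.025, 1.0, -0.0, -0.001]
force: [1.0, -0.7, 0.0]
grip_width: -0.001
pos [765.  145.5 329.6] clock 2.43 F [ 1.  -0.7  0. ] w -0.001 shift [0.01 0.18 2.38] turn [-0.   -0.02  0.04]
```

```bash
python3 -m inch '[[[0,-1,0.4,0,0,0,1],[0,-1,0.4,0,0,0,1],[0,-1,0.4,0,0,0,1],[0,-1,0.4,0,0,0,1],[0,-1,0.4,0,0,0,1],[0,-1,0.4,0,0,0,1],[0,-1,0.4,0,0,0,1],[0,-1,0.4,0,0,0,1],[0,-0.7,0,0,0,0,1],[0,0,0,0,0,0,1]]]'; python3 - <<'E'
from h import *
from station import *
np.set_printoptions(precision=1,suppress=True)
to((725,-73,250),87)
s=sense();d=get_image("wrist");cv2.imwrite("pics/w1.png",d["pixels"][:,:,::-1])
e=get_image("side");a=np.zeros((480,800,3),np.uint8);a[:,:480]=cv2.resize(d["pixels"],(480,360))[:,:].repeat(1,0) if 0 else cv2.copyMakeBorder(cv2.resize(d["pixels"],(480,360)),0,120,0,0,0)
a[:,480:]=cv2.resize(e["pixels"][80:320,290:450],(320,480));cv2.imwrite("pics/m1.png",a[:,:,::-1])
E
```

```text
clock: 3.27
position: [752.3, -74.8, 249.5]
tool_rot: [0.027, 1.0, -0.0, -0.001]
force: [0.0, 0.2, 0.2]
grip_width: -0.003
pos [752.3 -74.8 249.5] clock 3.27 F [0.  0.2 0.2] w -0.003 shift [ 1.1  0.  -0. ] turn [-0. -0. -0.]
```

View pics/m1.png

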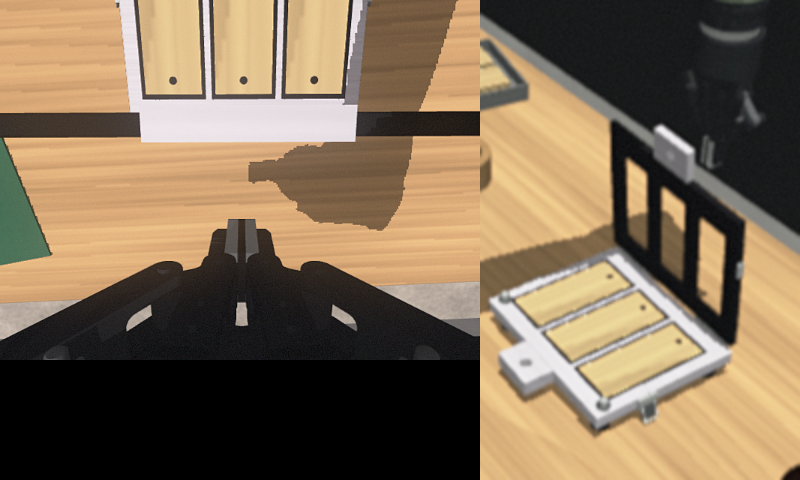

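```bash
python3 -m inch '[[[0.46,0,0.03,0,0,0,1],[0.46,0,0.03,0,0,0,1],[0.46,0,0.03,0,0,0,1],[0.46,0,0.03,0,0,0,1],[0.46,0,0.06,0,0,0,1],[0.46,0,0.06,0,0,0,1],[0.46,0,0.06,0,0,0,1],[0.46,0,0.06,0,0,0,1],[0.48,0,0.26,0,0,0,1],[0.48,0,0.26,0,0,0,1],[0.48,0,0.26,0,0,0,1],[0.48,0,0.26,0,0,0,1]]]'; python3 - <<'E'
from h import *
np.set_printoptions(precision=2,suppress=True)
to((574,-68,175.6),87)
E
```

```text
clock: 4.37
position: [614.3, -62.0, 217.0]
tool_rot: [0.023, 1.0, 0.0, 0.002]
force: [2.2, -0.2, 0.6]
grip_width: -0.001
pos [614.3 -62.  217. ] clock 4.37 F [ 2.2 -0.2  0.6] w -0.001 shift [ 1.6  -0.32  1.65] turn [0.   0.04 0.06]
```

```bash
python3 -m inch '[[[0.4,-0.06,0.42,0,0,0,1],[0.4,-0.06,0.42,0,0,0,1],[0.4,-0.06,0.42,0,0,0,1],[0.4,-0.06,0.42,0,0,0,1],[0.25,0,0.49,0,0,0,1],[0.25,0,0.49,0,0,0,1],[0.25,0,0.49,0,0,0,1],[0.25,0,0.49,0,0,0,1],[0.12,0,0.42,0,0,0,1],[0.12,0,0.42,0,0,0,1],[0.12,0,0.42,0,0,0,1]]]'; python3 - <<'E'
from h import *
np.set_printoptions(precision=2,suppress=True)
to((540,-64,86),87)
E
```

```text
clock: 5.28
position: [540.3, -64.6, 93.9]
tool_rot: [0.023, 1.0, 0.0, 0.001]
force: [1.0, 0.1, -0.0]
grip_width: 0.0
pos [540.3 -64.6  93.9] clock 5.28 F [ 1.   0.1 -0. ] w 0.0 shift [0.01 0.02 0.32] turn [0.   0.02 0.06]
```

```bash
python3 -m inch '[[[0,0,0.12,0,0,0,1],[0,0,0.12,0,0,0,1],[0,0,0.08,0,0,0,1],[0,0,0,0,0,0,1]]]'; python3 -m inch '[[[0,0,0.08,0,0,0,1],[0,0,0.08,0,0,0,1],[0,0,0,0,0,0,1]]]';
```

```text
clock: 5.62
position: [539.8, -65.7, 85.6]
tool_rot: [0.024, 1.0, -0.0, 0.0]
force: [-0.0, -0.1, 0.4]
grip_width: -0.003
clock: 5.87
position: [539.9, -65.9, 82.1]
tool_rot: [0.024, 1.0, 0.0, 0.001]
force: [-1.8, 0.8, 3.6]
grip_width: -0.0
```

```bash
python3 -m inch '[[[0,0,0.08,0,0,0,1],[0,0,0,0,0,0,1]]]'; python3 -m inch '[[[0,0,0.08,0,0,0,1],[0,0,0,0,0,0,1]]]';python3 - <<'E'
from h import *
from station import *
np.set_printoptions(precision=3,suppress=True)
d=get_image("scene");cv2.imwrite("pics/s2.png",cv2.resize(d["pixels"][140:320,180:420],(720,540),interpolation=2)[:,:,::-1])
E
```

```text
clock: 6.03
position: [539.7, -65.9, 80.3]
tool_rot: [0.025, 1.0, 0.0, 0.001]
force: [-1.8, 2.2, 5.9]
grip_width: -0.001
clock: 6.2
position: [539.6, -65.9, 78.3]
tool_rot: [0.024, 1.0, 0.0, 0.001]
force: [-1.7, 1.6, 5.8]
grip_width: 0.0
```

View pics/s2.png

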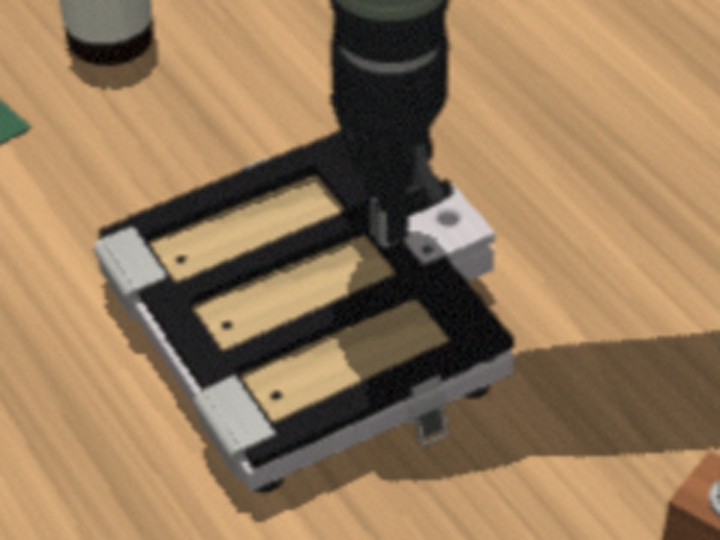

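```bash
python3 -m inch '[[[0,0,-0.3,0,0,0,1],[0,0,-0.8,0,0,0,1],[0,0,-1,0,0,0,1],[0,0,-1,0,0,0,0.5],[0,0,-1,0,0,0,0.5],[0,0,-1,0,0,0,0.5],[0,0,0,0,0,0,0.5],[0,0,0,0,0,0,0.5]]]'; python3 - <<'E'
from h import *
from station import *
np.set_printoptions(precision=1,suppress=True)
s=sense();d=get_image("wrist");np.savez("/tmp/w2.npz",**d,s=0);import pickle;pickle.dump((s,d),open("/tmp/w2.pkl","wb"))
cv2.imwrite("pics/w2.png",d["pixels"][:,:,::-1]);print(d["T_tool_cam"],d["K"][0,0])
g=get_image("scene")
for uv in((320,292),):pass
# top-face heights along lid centre line, wrist depth
for x in (480,500,525,540,545):
  for y in (-85,-45):
    uv=proj(d,(x,y,60),s)
    if 0<uv[0]<640 and 0<uv[1]<480:print(uv,depth(d,uv,s))
E
```

```text
clock: 6.92
position: [540.5, -66.5, 206.9]
tool_rot: [0.025, 1.0, -0.001, 0.002]
force: [-0.2, -0.9, 0.4]
grip_width: 0.501
[[  -0.    -1.    -0.3   70.3]
 [   1.    -0.     0.    -0.7]
 [  -0.    -0.3    1.  -120.5]
 [   0.     0.     0.     1. ]] 409.53223275334
[288.8 141.6] [479.8 -84.6  64.6]
[351.9 138.4] [479.8 -45.4  65.7]
[291.  173.3] [499.4 -84.5  65.6]
[352.8 170.2] [499.4 -45.4  65.3]
[293.7 211.1] [524.  -84.6  65.1]
[353.8 208.2] [523.9 -45.4  65.5]
[295.2 232.9] [539.5 -84.9  61.8]
[354.5 230.1] [539.2 -45.2  63. ]
[295.7 240. ] [545.  -85.   60.1]
[354.7 237.2] [544.3 -45.2  62.5]
```

View pics/w2.png

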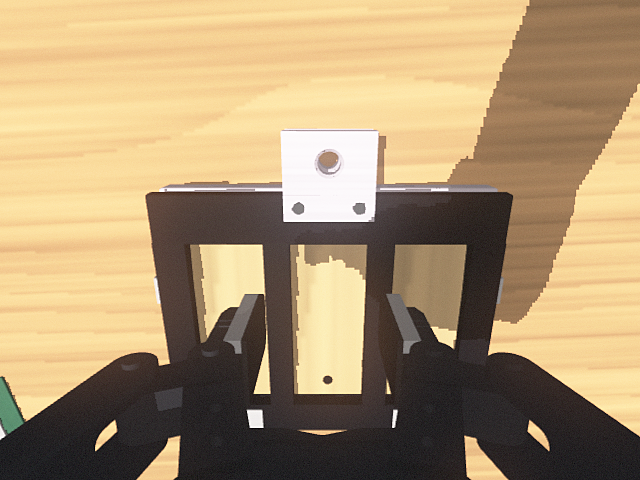

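The lid rests on the plungers: its lug top reads 65.4 mm, and 0.07 rad predicts 65.4. The lid hole is at wrist pixel (328,162).

```bash
python3 - <<'E'
from h import *
import pickle
np.set_printoptions(precision=1,suppress=True)
s,d=pickle.load(open("/tmp/w2.pkl","rb"))
c=d["pixels"][140:185,300:358];g=cv2.cvtColor(c,cv2.COLOR_RGB2GRAY)
m=(g<225).astype(np.uint8);n,l,st,ce=cv2.connectedComponentsWithStats(m)
for i in range(1,n):
    if 60<st[i,4]<900:
        k=np.argwhere(l==i);b=[300+st[i,0]+(st[i,2]-1)/2,140+st[i,1]+(st[i,3]-1)/2];print(st[i],b,plane(d,b,65.4,s))
# rail edge direction: lug edges left/right
print("lugfront corners",plane(d,(281,130),66.8,s),plane(d,(378,130),66.8,s))
to((455,318,150),113)
E
```

```text
[ 15   9  26  26 478] [np.float64(327.5), np.float64(161.5)] [493.1 -61.1  65.4]
lugfront corners [472.6 -88.8  66.8] [475.5 -29.3  66.8]
pos [538.8 -66.  204.4] clock 7.02 F [ 0.1  0.7 -0.6] w 0.5 shift [ 4.1 15.2  2.2] turn [ 0.  -0.  -5.2]
```

```bash
python3 -m inch '[[[0,1,0,0,0,-0.87,0.5],[0,1,0,0,0,-0.87,0.5],[0,1,0,0,0,-0.87,0.5],[0,1,0,0,0,-0.87,0.5],[0,1,0,0,0,-0.87,0.5],[0,1,0,0,0,-0.87,0.5],[-0.16,1,0,0,0,0,0.5],[-0.16,1,0,0,0,0,0.5],[-0.16,1,0,0,0,0,0.5],[-0.16,1,0,0,0,0,0.5],[-0.16,1,0,0,0,0,0.5],[-0.16,1,0,0,0,0,0.5]]]';python3 -m inch '[[[-0.16,1,0,0,0,0,0.5],[-0.16,1,0,0,0,0,0.5],[-0.16,1,0,0,0,0,0.5],[0,0.6,0,0,0,0,0.5],[0,0,0,0,0,0,0.5],[0,0,0,0,0,0,0.5]]]'; python3 - <<'E'
from h import *
from station import *
import pickle
np.set_printoptions(precision=1,suppress=True)
s=sense();d=get_image("wrist");pickle.dump((s,d),open("/tmp/w3.pkl","wb"))
cv2.imwrite("pics/w3.png",d["pixels"][:,:,::-1])
for b in blob(d["pixels"],(2,170,100),(12,255,255)):print(b)
print(proj(d,(455,318,91),s))
to((455,318,150),113)
E
```

```text
clock: 8.02
position: [479.7, 229.3, 203.3]
tool_rot: [-0.202, 0.979, -0.0, -0.001]
force: [0.9, -0.2, -0.7]
grip_width: 0.503
clock: 8.52
position: [455.5, 315.9, 203.4]
tool_rot: [-0.203, 0.979, -0.001, -0.001]
force: [0.6, -0.3, 0.1]
grip_width: 0.501
(354, [324.8, 243.6], [301, 220, 43, 43])
(144, [321.2, 218.1], [304, 214, 37, 14])
[325.4 249.3]
pos [455.9 315.3 203.6] clock 8.57 F [-0.3 -0.4  0.4] w 0.499 shift [-0.   0.1  2.1] turn [-0.  -0.   0.1]
```

View pics/w3.png

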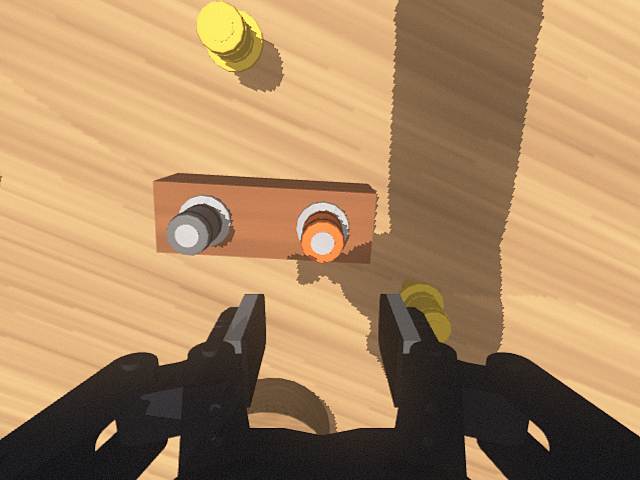

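```bash
python3 - <<'E'
from h import *
import pickle
np.set_printoptions(precision=1,suppress=True)
s,d=pickle.load(open("/tmp/w3.pkl","rb"))
p=plane(d,(322.5,242),91,s);print(p, "grey",plane(d,(187,237),91,s))
# knob axis check: flange centre
print("flange",plane(d,(322.5,223),55,s))
to((p[0],p[1],83),113)
E
```

```text
[451.6 314.6  91. ] grey [480.4 240.1  91. ]
flange [448.7 313.5  55. ]
pos [455.9 315.3 203.6] clock 8.57 F [-0.3 -0.4  0.4] w 0.499 shift [0.2 0.1 4.8] turn [-0.  -0.   0.1]
```

```bash
python3 -m inch '[[[0.17,0.04,0,0,0,0,0.5],[0,0,0.8,0,0,0,0.5],[0,0,0.8,0,0,0,0.5],[0,0,0.8,0,0,0,0.5],[0,0,0.8,0,0,0,0.5],[0,0,0.6,0,0,0,0.5],[0,0,0.6,0,0,0,0.5],[0,0,0.4,0,0,0,0.5],[0,0,0,0,0,0,0.5]]]';python3 -m inch '[[[0,0,0,0,0,0,0.7],[0,0,0,0,0,0,0.8],[0,0,0,0,0,0,1],[0,0,0,0,0,0,1],[0,0,0,0,0,0,1],[0,0,0,0,0,0,1]]]' 60
```

```text
clock: 9.32
position: [450.9, 313.4, 82.7]
tool_rot: [-0.201, 0.98, -0.001, -0.002]
force: [0.0, -0.3, -0.4]
grip_width: 0.5
clock: 9.82
position: [452.7, 315.4, 85.4]
tool_rot: [-0.202, 0.979, 0.0, 0.001]
force: [-0.8, -0.0, 2.6]
grip_width: 0.284
```

```bash
python3 -m inch '[[[0,0,-0.3,0,0,0,1],[0,0,-0.5,0,0,0,1],[0,0,-0.7,0,0,0,1],[0,0,-0.7,0,0,0,1],[0,0,-0.9,0,0,0,1],[0,0,-0.9,0,0,0,1],[0,0,-0.8,0,0,0,1],[0,0,0,0,0,0,1],[0,0,0,0,0,0,1]]]'; python3 - <<'E'
from h import *
from station import *
import pickle
np.set_printoptions(precision=1,suppress=True)
to((493.1,-61.1,200),113)
s=sense();d=get_image("wrist");e=get_image("side");pickle.dump((s,d),open("/tmp/w4.pkl","wb"))
o=np.zeros((480,800,3),np.uint8);o[:360,:480]=cv2.resize(d["pixels"],(480,360));o[:,480:]=cv2.resize(e["pixels"][90:210,190:270],(320,480),interpolation=2)
cv2.imwrite("pics/m4.png",o[:,:,::-1])
E
```

```text
clock: 10.57
position: [452.9, 315.6, 206.0]
tool_rot: [-0.202, 0.979, 0.0, 0.001]
force: [-0.1, -0.3, -1.9]
grip_width: 0.284
pos [452.9 315.6 206. ] clock 10.57 F [-0.1 -0.3 -1.9] w 0.284 shift [  4.5 -14.5   0.2] turn [0.  0.  0.1]
```

View pics/m4.png

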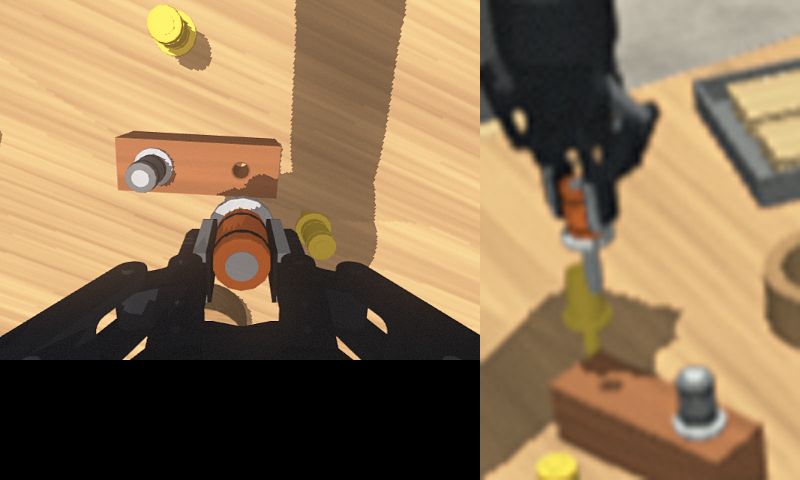

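```bash
python3 -m inch '[[[0.3,-0.97,0,0,0,0,1],[0.3,-0.97,0,0,0,0,1],[0.3,-0.97,0,0,0,0,1],[0.3,-0.97,0,0,0,0,1],[0.3,-0.97,0,0,0,0,1],[0.3,-0.97,0,0,0,0,1],[0.3,-0.97,0,0,0,0,1],[0.3,-0.97,0,0,0,0,1],[0.3,-0.97,0,0,0,0,1],[0.3,-0.97,0,0,0,0,1],[0.3,-0.97,0,0,0,0,1],[0.3,-0.97,0,0,0,0,1]]]';python3 -m inch '[[[0.3,-0.97,0,0,0,0,1],[0.3,-0.97,0,0,0,0,1],[0.3,-0.92,0,0,0,0,1],[0,0,0.5,0,0,0,1],[0,0,0.5,0,0,0,1],[0,0,0.4,0,0,0,1],[0,0,0.2,0,0,0,1],[0,0,0,0,0,0,1],[0,0,0,0,0,0,1]]]'; python3 - <<'E'
from h import *
from station import *
import pickle
np.set_printoptions(precision=1,suppress=True)
to((493.1,-61.1,163),113)
s=sense();S=get_image("scene");D=get_image("side");W=get_image("wrist");pickle.dump((s,S,D,W),open("/tmp/v5.pkl","wb"))
x,y,z=s["position"];o=[]
for d in(S,D):
    t=[proj(d,(x,y,z+k)) for k in(6,-35,-77)]+[proj(d,(493.1,-61.1,65.4))];print(*t)
    c=np.mean(t,0).astype(int);im=d["pixels"].copy();x0,y0=c-[30,40];cr=cv2.resize(im[y0:y0+80,x0:x0+60],None,fx=6,fy=6,interpolation=2)
    for q in t:
        u=((q-[x0,y0]+.5)*6).astype(int);cv2.circle(cr,tuple(map(int,u)),2,(0,255,0),-1)
    print(x0,y0);o.append(cr)
cv2.imwrite("pics/m5.png",np.hstack(o)[:,:,::-1])
E
```

```text
clock: 11.67
position: [483.5, 11.1, 203.2]
tool_rot: [-0.202, 0.979, 0.0, -0.001]
force: [0.4, 0.2, -0.2]
grip_width: 0.284
clock: 12.42
position: [491.8, -61.9, 164.3]
tool_rot: [-0.202, 0.979, 0.0, -0.001]
force: [0.6, 0.6, -1.3]
grip_width: 0.283
pos [491.8 -61.9 164.3] clock 12.42 F [ 0.6  0.6 -1.3] w 0.283 shift [-0.1  0.   0.1] turn [ 0.  -0.   0.1]
[331.  170.1] [330.5 185.6] [330.1 200.7] [329.6 208.8]
300 151
[311.4 220.1] [311.5 233.8] [311.6 247.1] [312.  253.4]
281 198
```

View pics/m5.png

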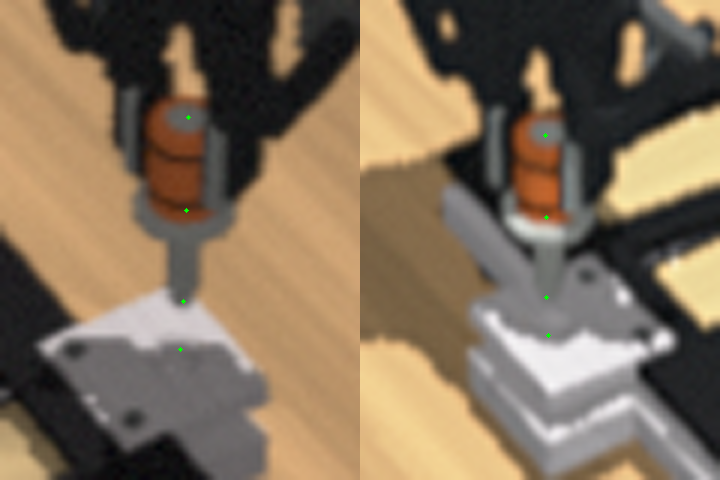

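The pin hangs vertical in both views. The predicted axis points lie on it, and the hole point sits under the tip. Correcting about 1.5 mm and descending.

```bash
python3 -m inch '[[[-0.06,0.01,0.3,0,0,0,1],[0,0,0.3,0,0,0,1],[0,0,0.2,0,0,0,1],[0,0,0,0,0,0,1]]]' 80;python3 -m inch '[[[0,0,0.15,0,0,0,1],[0,0,0.15,0,0,0,1],[0,0,0,0,0,0,1]]]';python3 -c "
from h import *
to((493.1,-61.1,120),113)"
```

```text
clock: 12.9
position: [492.5, -61.1, 143.3]
tool_rot: [-0.202, 0.979, 0.001, -0.001]
force: [0.2, -0.7, -1.7]
grip_width: 0.278
clock: 13.15
position: [493.1, -61.4, 136.6]
tool_rot: [-0.202, 0.979, 0.0, -0.0]
force: [-0.9, -0.1, -1.1]
grip_width: 0.278
pos [493.1 -61.4 136.6] clock 13.15 F [-0.9 -0.1 -1.1] w 0.278 shift [-0.    0.01  0.66] turn [ 0.   -0.    0.06]
```

```bash
for i in 1 ; do python3 -m inch '[[[0,0,0.2,0,0,0,1],[0,0,0.2,0,0,0,1],[0,0,0,0,0,0,1]]]';done;python3 -m inch '[[[0,0,0.2,0,0,0,1],[0,0,0.1,0,0,0,1],[0,0,0,0,0,0,1]]]'
```

```text
clock: 13.4
position: [493.3, -61.3, 126.4]
tool_rot: [-0.202, 0.979, 0.0, -0.0]
force: [1.3, -0.9, -1.3]
grip_width: 0.277
clock: 13.65
position: [493.4, -61.3, 119.2]
tool_rot: [-0.202, 0.979, 0.0, -0.0]
force: [1.4, 0.5, -0.9]
grip_width: 0.278
```

Tip is at about z = 42 mm, with little side force.

```bash
python3 -m inch '[[[0,0,0.15,0,0,0,1],[0,0,0.15,0,0,0,1],[0,0,0,0,0,0,1]]]';python3 -m inch '[[[0,0,0.15,0,0,0,1],[0,0,0.1,0,0,0,1],[0,0,0,0,0,0,1]]]'
```

```text
clock: 13.9
position: [493.4, -61.3, 111.7]
tool_rot: [-0.202, 0.979, 0.0, -0.0]
force: [0.4, 1.1, -2.0]
grip_width: 0.282
clock: 14.15
position: [493.4, -61.3, 105.6]
tool_rot: [-0.202, 0.979, 0.0, -0.0]
force: [0.4, 1.6, -0.5]
grip_width: 0.279
```

```bash
python3 -m inch '[[[0,0,0.15,0,0,0,1],[0,0,0.15,0,0,0,1],[0,0,0,0,0,0,1]]]';python3 -m inch '[[[0,0,0.15,0,0,0,1],[0,0,0.15,0,0,0,1],[0,0,0,0,0,0,1]]]'; python3 -m inch '[[[0,0,0.1,0,0,0,1],[0,0,0.08,0,0,0,1],[0,0,0,0,0,0,1]]]'
```

```text
clock: 14.4
position: [493.5, -61.3, 98.3]
tool_rot: [-0.202, 0.979, 0.0, 0.0]
force: [0.8, 1.1, -0.1]
grip_width: 0.279
clock: 14.65
position: [493.5, -61.2, 91.0]
tool_rot: [-0.202, 0.979, 0.0, 0.0]
force: [0.3, 2.4, 2.2]
grip_width: 0.281
clock: 14.9
position: [493.5, -61.2, 86.8]
tool_rot: [-0.202, 0.979, 0.0, 0.0]
force: [-0.1, 2.1, 5.2]
grip_width: 0.279
```

```bash
python3 -m inch '[[[0,0,0.08,0,0,0,1],[0,0,0,0,0,0,1],[0,0,0,0,0,0,1]]]';python3 -m inch '[[[0,0,0.08,0,0,0,1],[0,0,0,0,0,0,1],[0,0,0,0,0,0,1]]]'; python3 -m inch '[[[0,0,0.06,0,0,0,1],[0,0,0,0,0,0,1],[0,0,0,0,0,0,1]]]'
```

```text
clock: 15.15
position: [493.6, -61.2, 85.4]
tool_rot: [-0.202, 0.979, 0.0, 0.0]
force: [-2.1, 2.8, 9.6]
grip_width: 0.278
clock: 15.4
position: [493.6, -61.3, 85.1]
tool_rot: [-0.202, 0.979, -0.0, 0.001]
force: [-7.4, 4.2, 28.8]
grip_width: 0.282
clock: 15.65
position: [493.6, -61.2, 84.9]
tool_rot: [-0.202, 0.979, -0.0, 0.001]
force: [-12.1, 5.4, 40.6]
grip_width: 0.28
```

```bash
python3 -m inch '[[[0,0,-0.03,0,0,0,1],[0,0,0,0,0,0,1],[0,0,0,0,0,0,1],[0,0,0,0,0,0,1]]]'; python3 - <<'E'
from h import *
from station import *
np.set_printoptions(precision=1,suppress=True)
to((493.1,-61.1,85),113)
s=sense();S=get_image("scene");D=get_image("side");W=get_image("wrist");o=[]
for d,ss in((S,None),(D,None),(W,s)):
  for y in(-115,-95,-30,-10):
    uv=proj(d,(530,y,50),ss)
    if 0<uv[0]<639 and 0<uv[1]<479:print(uv,depth(d,uv,ss))
for d in(S,D):
    c=proj(d,(510,-61,60)).astype(int);o.append(cv2.resize(d["pixels"][c[1]-50:c[1]+40,c[0]-33:c[0]+33],None,fx=6,fy=6,interpolation=2))
cv2.imwrite("pics/m6.png",np.hstack(o)[:,:,::-1])
E
```

```text
clock: 15.98
position: [493.6, -61.2, 85.0]
tool_rot: [-0.202, 0.979, -0.0, 0.001]
force: [-10.1, 5.5, 34.9]
grip_width: 0.28
pos [493.6 -61.2  85. ] clock 15.98 F [-10.1   5.5  34.9] w 0.28 shift [0. 0. 0.] turn [-0.   0.   0.1]
[301.1 205.8] [ 531.5 -112.6   52.7]
[306.2 211.2] [531.5 -92.6  52.7]
[323.1 229.6] [529.8 -30.3  49.7]
[328.4 235.5] [529.1 -11.2  48.4]
[338.1 264.8] [ 529.9 -115.1   50.1]
[333.  259.9] [529.2 -96.   51.3]
[317.1 244.5] [492.2 -83.  111.9]
[312.4 239.9] [528.9 -11.7  51.9]
[170.3 329. ] [ 530.6 -115.2   49. ]
[215.3 345.7] [530.2 -95.   49.7]
[354.2 397.4] [530.4 -29.8  49.4]
[394.8 412.5] [471.4 -55.9 139.9]
```

View pics/m6.png

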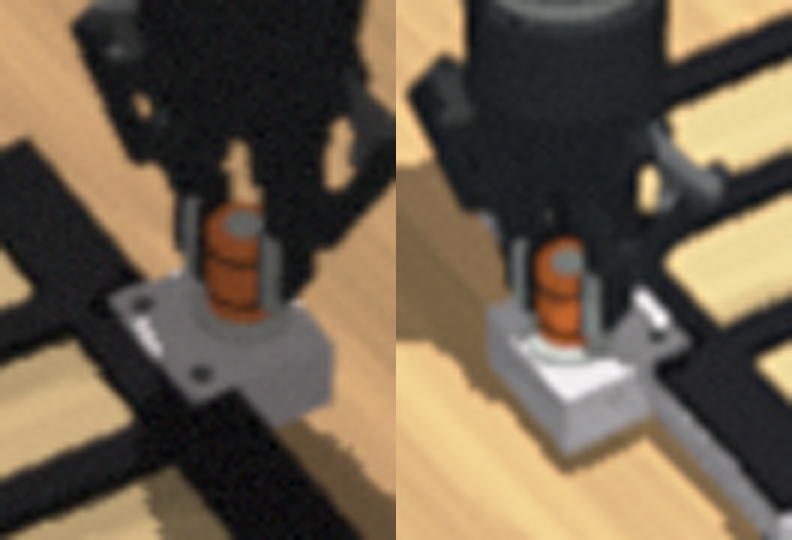

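The lid and base lugs sit flush with no gap, the flange is flat on the lug, and the knob is held upright at left (240,260) and right (560,295). Depth puts the lid top at about 50 mm, which means shut. Handing in.

```bash
python3 -c "
from station import *
print(close_job());s=sense();print(s['clock'],s['position'],s['force'],s['grip_width'])"
```

```text
the job is handed in; nothing more can be done
None
the job is handed in; nothing more can be done
```

I folded the lid gently down onto its plungers, then took the orange-knobbed pin from the block. I pushed it through the lid and base holes until the flange had pressed the lid shut, and handed the job in at about 16 s, still gripping the knob.

**On the plungers:** the lug's top measured 65.4 mm, which matches a lid angle of 0.07 rad.

**Last checks before hand-in:**
- **Lid:** its top read 49 to 50 mm in the wrist camera and 48 to 53 mm in the other two views. I take that as shut, because the lugs look flush in the pictures.
- **Pin position:** the force rose steeply once the tool was at z = 85 mm, and the flange sits flat on the lug. The tool was within 1 mm of the measured hole, and its axis was vertical.
- **Push and grip:** the pin presses down with about 35 N, with a side force of about 11 N that I left in. The knob is gripped at the 80 N setting.

I did not go near the tape or the ink bottle. The grey pin was still in place when I lifted the orange one out. I did not measure any of the three again at the end, and the hand-in gives no verdict.

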